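# Wind the timer, then hold the drying box lid at its vent mark

### The job

Air the drying box for a timed spell: first wind the clockwork timer fully, turning its wing key clockwise in several partial turns until it comes to its stop. Then lift the box's sprung lid by its handle until the pointer on the lid's side is level with the marker clamped on the quadrant, and finish while still holding the lid there: it springs shut if let go. Leave the marker and the other things on the bench as they are.

Things in the scene. Friction and masses are not known exactly. Their poses are not given: they have to be found in the camera images.
- drybox: fixed grey open box under the lid, 120 (x) x 100 (y) x 78 mm high; origin at the centre of its underside on the bench; its -x face is the front (toward the robot at yaw 0), z up. A flat steel quadrant arc stands along its +y side, about the hinge line, 4 mm thick at y = +62 mm, radius 96 to 108 mm, with dark tick ribs, its upper end about 170 mm above the bench.
- lid: plastic lid of the box, 124 x 102 x 5 mm, hinged along the box's rear (+x) top edge; origin on the hinge line, axes those of the box when shut; opening turns it about its own +y axis so that the front edge rises (0 shut, stop at 1.15 rad). A spring always closes it: about 5 N at the handle when shut, about 8 N at 0.7 rad open. Let go, it snaps shut.
- lid_hinge (a point): point in the middle of the hinge line, on the box: 60 mm behind the box's centre, 80 mm above the bench; axes as the box, hinge line along y.
- lid_handle (a point): middle of the lid's handle, a round steel bar 12 mm in diameter lying along the lid's y axis between two posts (56 mm clear between them); in the lid's frame 102 mm ahead of (-x) and 40 mm above the hinge line; 37 mm from the bar's centre down to the lid. A grip round the bar, fingers closing across it, lets it turn between the pads, so the gripper can keep pointing down while the lid swings.
- pointer (a point): tip of the dark pointer on the lid's +y side, 90 mm from the hinge line, 62 mm to +y of the lid's middle; moves with the lid.
- marker_tip (a point): tip of the nose of the black marker clamp (18x12x12 mm) on the quadrant, also 90 mm from the hinge line and in the plane of the pointer; the pointer tip coincides with it when the lid stands at the marked angle, which differs from case to case (0.35 to 0.70 rad open). Clamped tight: not to be moved.
- timer: fixed clockwork timer, a low grey square block 74 x 74 mm, 52 mm high, with a round dial plate and a wing key on top; origin at the centre of its underside. It stands in one of the gaps beside the middle printer (y about 0.23 or -0.34), the box in the other. Filament spools hang over that printer, from 0.5 m up and 0.6 m ahead: draw back before rising and cross between the gaps close to the robot.
- key_grip (a point): centre of the steel wing of the timer's key, 81 mm above the bench on the upright turning axis; the wing is an upright plate 44 mm long (the point's x axis), 10 mm thick (y) and 30 mm high (z), its underside 14 mm above the dial plate. Turns with the key.
- key (a joint): how far the key is wound, rad: starts anywhere from 0 to 0.6, grows as the key is turned clockwise seen from above, stop at 2.7. Takes 0.1 to 0.13 N m; a ratchet brake keeps it where it is left.
- gear_grey: bystander, to be left alone: grey plastic spur gear lying flat, 40 mm across, 13 mm thick; origin under its centre.
- bracket: bystander, to be left alone: orange printed angle bracket, 32x60x55 mm; origin under its centre.
- glue_stick: bystander, to be left alone: standing glue stick, 96 mm tall; origin under its centre.
- bearing: bystander, to be left alone: small steel ball bearing lying flat, 22 mm across, 7 mm thick; origin under its centre.
- card_case: bystander, to be left alone: flat black memory card case, 40x52x9 mm; origin under its centre.

How it is judged:
By the outcome, as a careful person would: the job done as asked, in the order asked, and still so for the second after the job is handed in, while the arm keeps its last pose, push and grip.
It also fails if it takes over 64 s, if anything falls off the work surface, if the arm or the gripper's body presses on something with over 40 N, if the wrist force passes 120 N, or if a joint passes its speed limit or range.

### The arm

A 6-joint arm with a two-finger parallel gripper is mounted at the origin on a cart in front of the work surface, level with it; the furniture and walls round the work are solid. World frame = base frame: x ahead of the robot, y to its left, z up, the work surface at z = 0. Lengths are in m, angles in rad, forces in N, time in s.
With the tool pointing down it reaches from about 0.35 to 0.975 m from the base axis. Payload 17.4 kg.
Tool frame: the origin (TCP) lies between the finger pads; the fingertips stand 17 mm ahead of it and the grasp point (between the pads) lies 2 mm behind it; z points along the fingers, y is the line along which they close (so a half turn about z gives the same grasp; the last joint's range is limited). The gripper opens to 85 mm and grips with 20 to 120 N. Pads are 22 mm wide; open, the fingers measure 114 mm over their backs; the gripper's body (76 mm by 85 mm) begins 54 mm behind the grasp point. The pads swing forward as they close: fully open they stand 13 mm farther back than shut.
Start: joints at [-1.297, 0.116, 1.442, -0, 1.584, -0.038], TCP at [0.207, -0.642, 0.248] pointing down, gripper open.
Joint ranges: [-2.83, 2.83], [-0.83, 2.19], [0.07, 2.5], [-1.14, 4.28], [0.01, 3], [-2.97, 2.97]. Speed limits (rad/s): [1.89, 1.89, 2.22, 3.14, 3.14, 3.14].

### API

Orientations are given as a unit quaternion [w, x, y, z].
In Python, from bench import readout, eyes, job gives the robot as it stands.
- The arm moves only by the shell command python3 -m handwheel 'ROWS' [FORCE]. ROWS is JSON, a list of rows, each an object of numbers: "gripper": the closure, from -1 (fully open) to 1 (shut); "dx", "dy", "dz": the shift along the tool's x, y, z each as a share of 0.12 m, from -1 to 1; "twist": the turn about the tool's z as a share of 360 degrees, from -1 to 1. A call has 1 to 20 rows; each row shifts and turns the commanded pose from where the row before left it, along the tool's axes as they then stand; what a row does not reach is not made up. A row lasts 1/10 s, in which the tool goes at most 50 mm and 8.59 degrees, less where a joint would pass 70% of its speed; a pose out of reach is approached as far as the arm can. A call with a number of a shift or a turn outside -1 to 1 is refused whole. A call with a gripper value outside its range is refused whole. The fingers move at their own pace and stop on an object; FORCE is the grip in N (left out, the last holds). Time passes only in rows, so rows that do not move let the fingers close. It gives the time, the measured TCP pose, the force, the opening and the grip force at its end, in the units of the state.
- readout.get_state(): the state, without advancing time (a new reading comes with each control period).
- eyes.read_camera(name): name is "side" or "top"; returns the picture (400x640x3 uint8, red, green, blue); there is no depth.
- eyes.camera_model(name): a dict with "intrinsics" (3x3 intrinsics, pixels), "dist" ([k1, k2, p1, p2, k3] as OpenCV has them; the pictures are not rectified), "world_to_cam" (4x4, takes a point from world to camera coordinates). Camera axes: x right, y up, looking along -z (the intrinsics and any distortion apply to the point x, -y, -z); pixel columns grow to the right and rows downward; lengths in m; the calibration is good to about 2 mm. A picture is of the moment at which its call begins. camera_model takes no time and is no camera call.
- job.finish_job(): hands the job in; it is judged then, once.
The state is a dict: "t": time; "joints": joint angles; "qvel": joint speeds; "effort": joint torques, N m; "ee_pos": TCP position; "orientation": TCP orientation; "force": force on the tool from outside, world axes, zero at the start; "moment": the same for the moment, N m; "gripper_width": opening from 0.0 (shut) to 1.0 (fully open); "grasp_force": force on a finger pad.
Only numpy, scipy, OpenCV 4.12 (cv2) and the standard library are available. Lean on these libraries where they do the work, as an engineer would, in place of code of your own. Each camera call takes 0.05 s, during which the arm holds its last target. There are 200 camera calls.

## Working session

There is one attempt and no reset: what is moved stays moved. The work goes in short steps, Python scripts to look and compute and a shell command to move; the robot and the scene stay as the last step left them, time stands still between calls to the robot, and variables do not carry over. Pictures are saved under pics/ and viewed, at most 10 in all, crops included, and the job is handed in when it is done.

```bash
ls; mkdir -p pics; cat > h.py <<'E'
import numpy as np, cv2
from bench import readout, eyes, job
def cam(n):
    m=eyes.camera_model(n); return np.array(m["intrinsics"]),np.array(m["dist"]),np.array(m["world_to_cam"])
def ray(n,u,v):
    K,d,W=cam(n); p=cv2.undistortPoints(np.array([[[u,v]]],float),K,d)[0,0]
    R=W[:3,:3]; return -R.T@W[:3,3], R.T@np.array([p[0],-p[1],-1.])
def onz(n,u,v,z):
    o,r=ray(n,u,v); return o+r*(z-o[2])/r[2]
def tri(*obs):
    A=np.zeros((3,3));b=np.zeros(3)
    for n,u,v in obs:
        o,r=ray(n,u,v); r=r/np.linalg.norm(r); P=np.eye(3)-np.outer(r,r); A+=P;b+=P@o
    return np.linalg.solve(A,b)
def proj(n,X):
    K,d,W=cam(n); X=np.atleast_2d(X); c=(W[:3,:3]@X.T).T+W[:3,3]; c=c*[1,-1,-1]
    return cv2.projectPoints(c,np.zeros(3),np.zeros(3),K,d)[0][:,0]
E
python3 - <<'E'
from h import *
for n in("side","top"):
    cv2.imwrite(f"pics/{n}0.png",eyes.read_camera(n)[:,:,::-1]); K,d,W=cam(n); print(n,K[0,0],-W[:3,:3].T@W[:3,3],-W[2,:3])
print(readout.get_state())
E
```

```text
pics
side 366.7718411705897 [ 0.22861866 -0.18372412  0.88752793] [ 0.44159922  0.17417299 -0.88014425]
top 365.7906191482253 [ 0.54070705 -0.04069429  1.1853166 ] [ 0.07606951 -0.01470572 -0.99699407]
{'t': 0.1, 'joints': array([-1.29680513e+00,  1.16478890e-01,  1.44221996e+00, -2.34108428e-05,
        1.58400197e+00, -3.78056751e-02]), 'qvel': array([ 0.00089816, -0.00121955, -0.00202508, -0.00050988, -0.00059873,
        0.00086454]), 'effort': array([ 1.20812627e-03, -7.33667421e+01, -6.33789039e+01,  4.43223996e-05,
        5.30081728e-03, -2.60472262e-06]), 'ee_pos': array([ 0.20700864, -0.64230892,  0.24759508]), 'orientation': array([-5.48843077e-04,  9.87872302e-01,  1.55267534e-01, -7.69039604e-05]), 'force': array([-0.95624371,  0.1515229 , -0.52796561]), 'moment': array([-0.01956361, -0.027574  , -0.00442421]), 'grasp_force': 0.0, 'gripper_width': 0.9977835226334586}
```

View pics/side0.png

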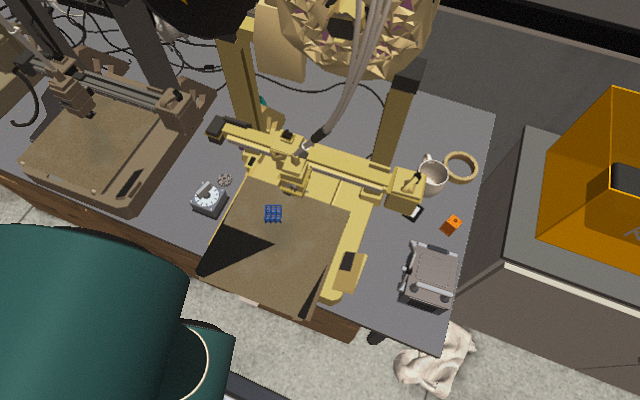

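View pics/top0.png

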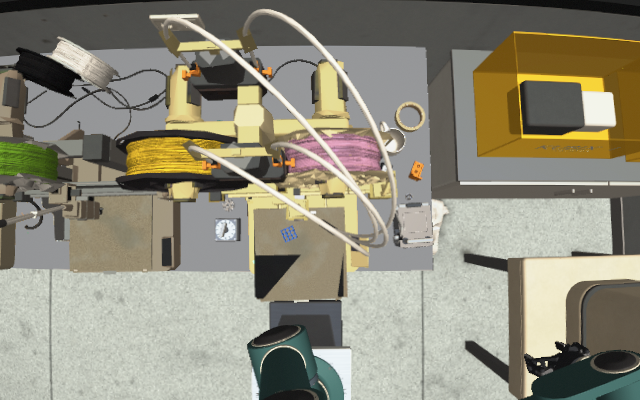

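Side view: timer at about (209,199), box with its lid at about (432,275). Top view: timer at (228,230), box at (412,226). I'll enlarge both in one mosaic.

```bash
python3 - <<'E'
from h import *
s=cv2.imread("pics/side0.png");t=cv2.imread("pics/top0.png")
def crop(im,u,v,w,h,k): 
    return cv2.resize(im[v:v+h,u:u+w],None,fx=k,fy=k,interpolation=cv2.INTER_CUBIC)
m=np.zeros((600,800,3),np.uint8)
a=crop(s,395,235,80,75,5); m[:375,:400]=a      # side box
b=crop(t,380,195,80,75,5); m[:375,400:]=b      # top box
c=crop(s,185,172,50,45,5); m[375:600,:250]=c
c=crop(t,205,207,50,45,5); m[375:600,400:650]=c
cv2.imwrite("pics/mos.png",m)
print(onz("top",228,230,.08),onz("side",209,196,.08),onz("side",432,275,.09),onz("top",412,226,.09))
E
```

```text
[0.52868298 0.21589033 0.08      ] [0.5215558  0.21212473 0.08      ] [ 0.53696286 -0.34628647  0.09      ] [ 0.5388287  -0.33902508  0.09      ]
```

View pics/mos.png

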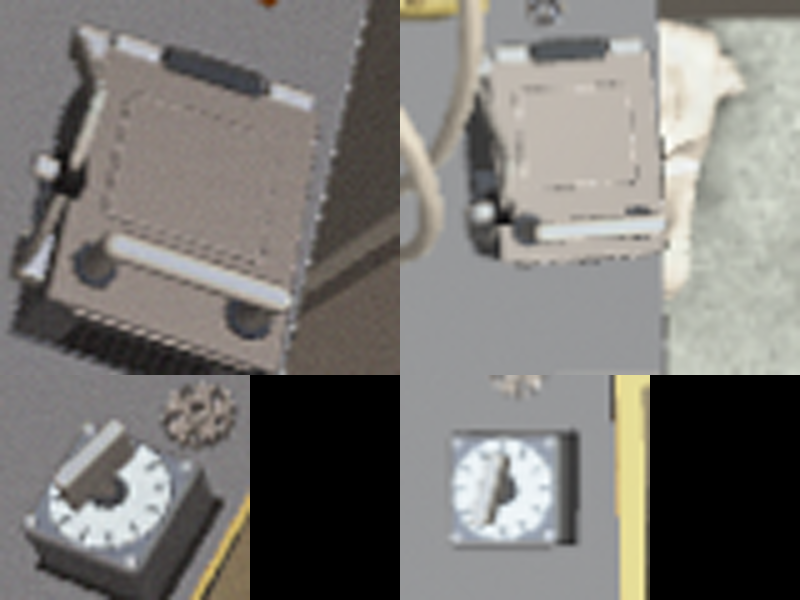

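Mosaic: the wing's light top strip is mid at side px (203,188) and top px (224,230). The handle bar runs side (417,284)–(453,295), top (408,241)–(432,240). The marker is the black block at about side (409,270), top (399,239).

```bash
python3 - <<'E'
from h import *
S=lambda x,y:("side",395+x/5-.4,235+y/5-.4); T=lambda x,y:("top",380+(x-400)/5-.4,195+y/5-.4)
s=lambda x,y:("side",185+x/5-.4,172+(y-375)/5-.4); t=lambda x,y:("top",205+(x-400)/5-.4,207+(y-375)/5-.4)
print("handle L",tri(S(110,243),T(538,232)),"R",tri(S(290,300),T(662,225)))
print("marker",tri(S(70,178),T(498,221)))
print("white blob",tri(S(45,165),T(484,212)))
print("lid rear L",tri(S(100,50),T(492,55)),"R",tri(S(315,105),T(655,50)))
print("lid frontL",tri(S(52,300),T(507,262)))
for z in(.09,.096):
  a,b=onz(*s(120,425),z),onz(*s(62,478),z); print("wing side",(a+b)/2,np.degrees(np.arctan2(*(a-b)[1::-1])))
  a,b=onz(*t(503,457),z),onz(*t(487,523),z); print("wing top",(a+b)/2,np.degrees(np.arctan2(*(a-b)[1::-1])))
print("wing tri",tri(s(120,425),t(503,457)),tri(s(62,478),t(487,523)))
# timer block corners top face
P=[onz(*t(x,y),.052)[:2] for x,y in((450,432),(557,432),(557,545),(450,545))];print(P,np.mean(P,0))
print("dial",onz(*t(502,488),.054))
E
```

```text
handle L [ 0.49515775 -0.3146425   0.1219615 ] R [ 0.49890426 -0.38791359  0.12669115]
marker [ 0.50327034 -0.28535891  0.15370521]
white blob [ 0.50776364 -0.27709203  0.14683834]
lid rear L [ 0.60063828 -0.29793753  0.07185731] R [ 0.60232221 -0.39221537  0.09464484]
lid frontL [ 0.47537814 -0.3051951   0.08158251]
wing side [0.53431961 0.23434309 0.09      ] -16.383789168768573
wing top [0.529999   0.22684141 0.09      ] -13.077896024651105
wing side [0.53201975 0.23119787 0.096     ] -16.3837891687687
wing top [0.53005766 0.22537589 0.096     ] -13.077896024651055
wing tri [0.54861988 0.22067361 0.10278649] [0.50978894 0.22825087 0.10877829]
[array([0.56550532, 0.26475899]), array([0.56545837, 0.19790789]), array([0.49573149, 0.19717454]), array([0.49566084, 0.26377325])] [0.530589   0.23090367]
dial [0.53086384 0.231288   0.054     ]
```

```bash
python3 -m handwheel '[{"dx":0.188,"dy":-0.266},{"dx":0.188,"dy":-0.266},{"dx":0.188,"dy":-0.266},{"dx":0.188,"dy":-0.266},{"dx":0.188,"dy":-0.266},{"dx":0.188,"dy":-0.266},{"dx":0.188,"dy":-0.266},{"dx":0.188,"dy":-0.266},{"dx":0.188,"dy":-0.266},{"dx":0.188,"dy":-0.266},{"dx":0.188,"dy":-0.266},{"dx":0.188,"dy":-0.266},{"dx":0.188,"dy":-0.266},{"dx":0.188,"dy":-0.266},{"dx":0.115,"dy":-0.357},{"dx":0.115,"dy":-0.357},{"dx":0.115,"dy":-0.357},{"dx":0.115,"dy":-0.357},{"dx":0.115,"dy":-0.357},{"dx":0.115,"dy":-0.357}]'
```

```text
schema error: expected keys gripper, dx, dy, dz, twist
```

```bash
python3 -m handwheel '[{"gripper":-1,"dx":0.188,"dy":-0.266,"dz":0,"twist":0},{"gripper":-1,"dx":0.188,"dy":-0.266,"dz":0,"twist":0},{"gripper":-1,"dx":0.188,"dy":-0.266,"dz":0,"twist":0},{"gripper":-1,"dx":0.188,"dy":-0.266,"dz":0,"twist":0},{"gripper":-1,"dx":0.188,"dy":-0.266,"dz":0,"twist":0},{"gripper":-1,"dx":0.188,"dy":-0.266,"dz":0,"twist":0},{"gripper":-1,"dx":0.188,"dy":-0.266,"dz":0,"twist":0},{"gripper":-1,"dx":0.188,"dy":-0.266,"dz":0,"twist":0},{"gripper":-1,"dx":0.188,"dy":-0.266,"dz":0,"twist":0},{"gripper":-1,"dx":0.188,"dy":-0.266,"dz":0,"twist":0},{"gripper":-1,"dx":0.188,"dy":-0.266,"dz":0,"twist":0},{"gripper":-1,"dx":0.188,"dy":-0.266,"dz":0,"twist":0},{"gripper":-1,"dx":0.188,"dy":-0.266,"dz":0,"twist":0},{"gripper":-1,"dx":0.188,"dy":-0.266,"dz":0,"twist":0},{"gripper":-1,"dx":0.115,"dy":-0.357,"dz":0,"twist":0},{"gripper":-1,"dx":0.115,"dy":-0.357,"dz":0,"twist":0},{"gripper":-1,"dx":0.115,"dy":-0.357,"dz":0,"twist":0},{"gripper":-1,"dx":0.115,"dy":-0.357,"dz":0,"twist":0},{"gripper":-1,"dx":0.115,"dy":-0.357,"dz":0,"twist":0},{"gripper":-1,"dx":0.115,"dy":-0.357,"dz":0,"twist":0}]'
python3 -c "
from h import *
s=readout.get_state();print(s['joints'].round(3),s['ee_pos'],s['orientation'])"
```

```text
t: 2.1
ee_pos: [0.3699, 0.1517, 0.2484]
orientation: [-0.0, 0.988, 0.155, 0.0]
force: [0.8, -0.1, -0.2]
gripper_width: 1.004
grasp_force: 0.0
[ 0.325 -0.515  1.982 -0.     1.674  1.584] [0.36989167 0.15172373 0.248363  ] [-3.71680868e-05  9.87852330e-01  1.55395213e-01  3.16172852e-04]
```

```bash
python3 -m handwheel '[{"gripper":-1,"dx":0,"dy":0,"dz":0,"twist":-0.0229},{"gripper":-1,"dx":0,"dy":0,"dz":0,"twist":-0.0229},{"gripper":-1,"dx":0,"dy":0,"dz":0,"twist":-0.0229},{"gripper":-1,"dx":0,"dy":0,"dz":0,"twist":-0.0229},{"gripper":-1,"dx":0,"dy":0,"dz":0,"twist":-0.0229},{"gripper":-1,"dx":0,"dy":0,"dz":0,"twist":-0.0229},{"gripper":-1,"dx":0,"dy":0,"dz":0,"twist":-0.0229},{"gripper":-1,"dx":0,"dy":0,"dz":0,"twist":-0.0229},{"gripper":-1,"dx":0,"dy":0,"dz":0,"twist":-0.0229},{"gripper":-1,"dx":0,"dy":0,"dz":0,"twist":-0.0229},{"gripper":-1,"dx":0,"dy":0,"dz":0,"twist":-0.0229},{"gripper":-1,"dx":0,"dy":0,"dz":0,"twist":-0.0229},{"gripper":-1,"dx":0,"dy":0,"dz":0,"twist":-0.0229},{"gripper":-1,"dx":0,"dy":0,"dz":0,"twist":-0.0229},{"gripper":-1,"dx":0,"dy":0,"dz":0,"twist":-0.0229},{"gripper":-1,"dx":0,"dy":0,"dz":0,"twist":-0.0229},{"gripper":-1,"dx":0,"dy":0,"dz":0,"twist":-0.0229},{"gripper":-1,"dx":0,"dy":0,"dz":0,"twist":-0.0229}]'
cat >> h.py <<'E'
def go(P,yaw=None):
    s=readout.get_state(); q=s['orientation']
    from scipy.spatial.transform import Rotation as Ro
    R=Ro.from_quat([q[1],q[2],q[3],q[0]]).as_matrix()
    print('t',round(s['t'],2),'pos',s['ee_pos'].round(4),'yaw',np.degrees(np.arctan2(R[1,0],R[0,0])).round(2),'j',s['joints'].round(2),'F',s['force'].round(1),'w',round(s['gripper_width'],3),'shares',(R.T@(np.array(P)-s['ee_pos'])/.12).round(3))
E
python3 -c "
from h import *
go([.5306,.230,.16])"
```

```text
t: 3.9
ee_pos: [0.3704, 0.1498, 0.2481]
orientation: [-0.0, 0.117, 0.993, -0.0]
force: [-0.2, -0.4, -0.3]
gripper_width: 1.002
grasp_force: 0.0
t 3.9 pos [0.3704 0.1498 0.2481] yaw 166.6 j [ 0.32 -0.52  1.98  0.    1.67 -1.02] F [-0.2 -0.4 -0.3] w 1.002 shares [-1.144  0.96   0.734]
```

```bash
python3 -m handwheel '[{"gripper":-1,"dx":-0.19,"dy":0.16,"dz":0,"twist":0},{"gripper":-1,"dx":-0.19,"dy":0.16,"dz":0,"twist":0},{"gripper":-1,"dx":-0.19,"dy":0.16,"dz":0.1,"twist":0},{"gripper":-1,"dx":-0.19,"dy":0.16,"dz":0.2,"twist":0},{"gripper":-1,"dx":-0.19,"dy":0.16,"dz":0.3,"twist":0},{"gripper":-1,"dx":-0.19,"dy":0.16,"dz":0.3,"twist":0},{"gripper":-0.5,"dx":0,"dy":0,"dz":0,"twist":0},{"gripper":-0.5,"dx":0,"dy":0,"dz":0,"twist":0}]' 40
python3 - <<'E'
from h import *
go([.5306,.230,.081])
t=eyes.read_camera("top")[:,:,::-1];s=eyes.read_camera("side")[:,:,::-1]
m=np.hstack([cv2.resize(x,None,fx=4,fy=4,interpolation=cv2.INTER_CUBIC) for x in (t[180:280,180:280],s[140:240,160:260])])
cv2.imwrite("pics/tim1.png",m)
E
```

```text
t: 4.7
ee_pos: [0.5304, 0.2291, 0.1393]
orientation: [-0.001, 0.12, 0.993, -0.001]
force: [-0.5, -0.3, 0.6]
gripper_width: 0.752
grasp_force: 0.0
t 4.7 pos [0.5304 0.2291 0.1393] yaw 166.26 j [ 0.36 -0.04  1.78  0.    1.4  -0.97] F [-0.5 -0.3  0.6] w 0.752 shares [-0.001  0.008  0.486]
```

View pics/tim1.png

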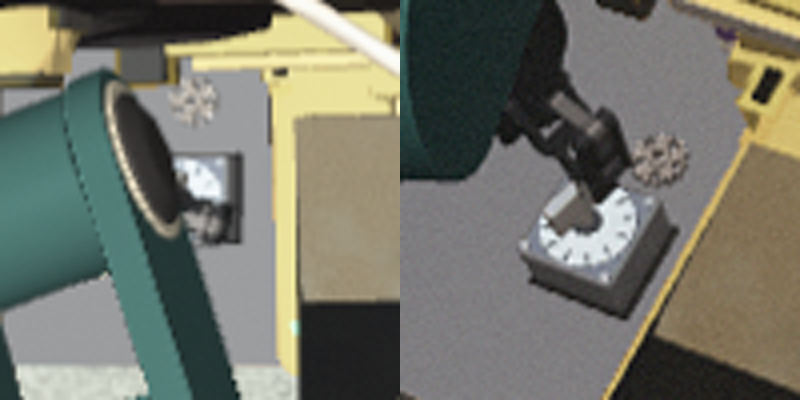

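Side half: near finger (about (605,150)) straddles the wing ((570,210)) over the dial. Lower and grip.

```bash
python3 -m handwheel '[{"gripper":-0.5,"dx":0,"dy":0.004,"dz":0.16,"twist":0},{"gripper":-0.5,"dx":0,"dy":0.004,"dz":0.16,"twist":0},{"gripper":-0.5,"dx":0,"dy":0,"dz":0.16,"twist":0},{"gripper":-0.5,"dx":0,"dy":0,"dz":0,"twist":0},{"gripper":1,"dx":0,"dy":0,"dz":0,"twist":0},{"gripper":1,"dx":0,"dy":0,"dz":0,"twist":0},{"gripper":1,"dx":0,"dy":0,"dz":0,"twist":0},{"gripper":1,"dx":0,"dy":0,"dz":0,"twist":0},{"gripper":1,"dx":0,"dy":0,"dz":0,"twist":0}]' 40
python3 -c "
from h import *
go([.5306,.230,.081]);print(readout.get_state()['moment'])"
```

```text
t: 5.7
ee_pos: [0.5316, 0.2312, 0.0841]
orientation: [0.001, 0.12, 0.993, 0.001]
force: [0.3, 8.6, 3.6]
gripper_width: 0.108
grasp_force: 43.6
t 5.7 pos [0.5316 0.2312 0.0841] yaw 166.26 j [ 0.37  0.    1.83  0.    1.3  -0.97] F [0.3 8.6 3.6] w 0.108 shares [ 0.006 -0.012  0.026]
[ 1.22419031 -0.08516251 -0.03312267]
```

```bash
python3 -m handwheel '[{"gripper":1,"dx":0,"dy":0.008,"dz":0,"twist":0.015},{"gripper":1,"dx":0,"dy":0,"dz":0,"twist":0.02},{"gripper":1,"dx":0,"dy":0,"dz":0,"twist":0.02},{"gripper":1,"dx":0,"dy":0,"dz":0,"twist":0.02},{"gripper":1,"dx":0,"dy":0,"dz":0,"twist":0.02},{"gripper":1,"dx":0,"dy":0,"dz":0,"twist":0.02},{"gripper":1,"dx":0,"dy":0,"dz":0,"twist":0.02},{"gripper":1,"dx":0,"dy":0,"dz":0,"twist":0.02},{"gripper":1,"dx":0,"dy":0,"dz":0,"twist":0},{"gripper":1,"dx":0,"dy":0,"dz":0,"twist":0}]' 40
python3 -c "
from h import *
go([.5306,.230,.081]);print(readout.get_state()['moment'])"
```

```text
t: 6.7
ee_pos: [0.5314, 0.2312, 0.084]
orientation: [0.0, 0.57, 0.821, 0.0]
force: [-5.2, -1.3, 9.0]
gripper_width: 0.106
grasp_force: 44.5
t 6.7 pos [0.5314 0.2312 0.084 ] yaw 110.44 j [0.37 0.   1.83 0.   1.31 0.01] F [-5.2 -1.3  9. ] w 0.106 shares [-0.007 -0.01   0.025]
[-0.38428166  1.00543213 -0.03533067]
```

```bash
python3 -m handwheel '[{"gripper":0,"dx":0,"dy":0,"dz":0,"twist":0},{"gripper":0,"dx":0,"dy":0,"dz":0,"twist":0},{"gripper":0,"dx":0,"dy":-0.004,"dz":0,"twist":0},{"gripper":1,"dx":0,"dy":0,"dz":0,"twist":0},{"gripper":1,"dx":0,"dy":0,"dz":0,"twist":0},{"gripper":1,"dx":0,"dy":0,"dz":0,"twist":0},{"gripper":1,"dx":0,"dy":0,"dz":0,"twist":0},{"gripper":1,"dx":0,"dy":0,"dz":0,"twist":0.02},{"gripper":1,"dx":0,"dy":0,"dz":0,"twist":0.02},{"gripper":1,"dx":0,"dy":0,"dz":0,"twist":0.02},{"gripper":1,"dx":0,"dy":0,"dz":0,"twist":0.02},{"gripper":1,"dx":0,"dy":0,"dz":0,"twist":0.02},{"gripper":1,"dx":0,"dy":0,"dz":0,"twist":0.02},{"gripper":1,"dx":0,"dy":0,"dz":0,"twist":0.02},{"gripper":1,"dx":0,"dy":0,"dz":0,"twist":0},{"gripper":1,"dx":0,"dy":0,"dz":0,"twist":0}]' 40
python3 -c "
from h import *
go([.5306,.230,.081]);print(readout.get_state()['moment'])"
```

```text
t: 8.3
ee_pos: [0.5308, 0.2311, 0.0828]
orientation: [-0.0, 0.865, 0.502, 0.0]
force: [1.2, 3.2, 1.0]
gripper_width: 0.111
grasp_force: 42.3
t 8.3 pos [0.5308 0.2311 0.0828] yaw 60.27 j [0.37 0.   1.83 0.   1.3  0.89] F [1.2 3.2 1. ] w 0.111 shares [-0.009  0.003  0.015]
[ 0.56595281  0.03014803 -0.03007136]
```

```bash
python3 -m handwheel '[{"gripper":0,"dx":0,"dy":0,"dz":0,"twist":0},{"gripper":0,"dx":0,"dy":0,"dz":0,"twist":0},{"gripper":0,"dx":0,"dy":0,"dz":0,"twist":0},{"gripper":1,"dx":0,"dy":0,"dz":0,"twist":0},{"gripper":1,"dx":0,"dy":0,"dz":0,"twist":0},{"gripper":1,"dx":0,"dy":0,"dz":0,"twist":0},{"gripper":1,"dx":0,"dy":0,"dz":0,"twist":0},{"gripper":1,"dx":0,"dy":0,"dz":0,"twist":0.01},{"gripper":1,"dx":0,"dy":0,"dz":0,"twist":0.01},{"gripper":1,"dx":0,"dy":0,"dz":0,"twist":0.01},{"gripper":1,"dx":0,"dy":0,"dz":0,"twist":0.01},{"gripper":1,"dx":0,"dy":0,"dz":0,"twist":0},{"gripper":1,"dx":0,"dy":0,"dz":0,"twist":0}]' 60
python3 -c "
from h import *
go([.5306,.230,.081]);print(readout.get_state()['moment'])"
```

```text
t: 9.6
ee_pos: [0.5306, 0.231, 0.0828]
orientation: [-0.0, 0.921, 0.389, -0.0]
force: [-4.8, 1.4, 4.4]
gripper_width: 0.106
grasp_force: 59.2
t 9.6 pos [0.5306 0.231  0.0828] yaw 45.77 j [0.37 0.   1.83 0.   1.3  1.14] F [-4.8  1.4  4.4] w 0.106 shares [-0.006  0.006  0.015]
[ 0.13085759  0.7781825  -0.0051366 ]
```

```bash
python3 -m handwheel '[{"gripper":1,"dx":0,"dy":0,"dz":0,"twist":0.01},{"gripper":1,"dx":0,"dy":0,"dz":0,"twist":0.01},{"gripper":1,"dx":0,"dy":0,"dz":0,"twist":0},{"gripper":1,"dx":0,"dy":0,"dz":0,"twist":0}]' 60
python3 -c "
from h import *
go([.5306,.230,.081]);print(readout.get_state()['moment'])"
```

```text
t: 10.0
ee_pos: [0.5306, 0.2311, 0.0828]
orientation: [-0.0, 0.944, 0.33, -0.0]
force: [-5.8, 1.9, 3.9]
gripper_width: 0.105
grasp_force: 59.2
t 10.0 pos [0.5306 0.2311 0.0828] yaw 38.56 j [0.37 0.   1.83 0.   1.3  1.26] F [-5.8  1.9  3.9] w 0.105 shares [-0.005  0.007  0.015]
[ 0.23107014  0.86160284 -0.01725051]
```

```bash
python3 -m handwheel '[{"gripper":1,"dx":0,"dy":0,"dz":0,"twist":0.01},{"gripper":1,"dx":0,"dy":0,"dz":0,"twist":0.01},{"gripper":1,"dx":0,"dy":0,"dz":0,"twist":0},{"gripper":1,"dx":0,"dy":0,"dz":0,"twist":0}]' 60
python3 -c "
from h import *
go([.5306,.230,.081]);print(readout.get_state()['moment'])"
```

```text
t: 10.4
ee_pos: [0.5305, 0.2311, 0.0828]
orientation: [-0.0, 0.963, 0.27, -0.0]
force: [-6.6, 2.8, 3.9]
gripper_width: 0.108
grasp_force: 59.3
t 10.4 pos [0.5305 0.2311 0.0828] yaw 31.36 j [0.37 0.   1.83 0.   1.3  1.39] F [-6.6  2.8  3.9] w 0.108 shares [-0.004  0.008  0.015]
[0.38438077 0.9371991  0.00920289]
```

```bash
python3 -m handwheel '[{"gripper":1,"dx":0,"dy":0,"dz":0,"twist":0.01},{"gripper":1,"dx":0,"dy":0,"dz":0,"twist":0.01}]' 60
python3 -c "
from h import *
go([.5306,.230,.081]);print(readout.get_state()['moment'])"
```

```text
t: 10.6
ee_pos: [0.5305, 0.2312, 0.0828]
orientation: [-0.0, 0.978, 0.208, -0.0]
force: [-5.3, 3.5, 4.4]
gripper_width: 0.107
grasp_force: 59.5
t 10.6 pos [0.5305 0.2312 0.0828] yaw 24.04 j [0.37 0.   1.83 0.   1.3  1.52] F [-5.3  3.5  4.4] w 0.107 shares [-0.003  0.01   0.015]
[0.4599234  1.01829268 0.3681727 ]
```

```bash
python3 -m handwheel '[{"gripper":1,"dx":0,"dy":0,"dz":0,"twist":0.01},{"gripper":1,"dx":0,"dy":0,"dz":0,"twist":0.01}]' 60
python3 -c "
from h import *
go([.5306,.230,.081]);print(readout.get_state()['moment'])"
```

```text
t: 10.8
ee_pos: [0.5305, 0.2313, 0.0829]
orientation: [-0.0, 0.989, 0.147, -0.0]
force: [-6.9, 2.9, 6.5]
gripper_width: 0.102
grasp_force: 74.2
t 10.8 pos [0.5305 0.2313 0.0829] yaw 16.89 j [0.37 0.   1.83 0.   1.3  1.64] F [-6.9  2.9  6.5] w 0.102 shares [-0.002  0.011  0.016]
[0.53051929 1.10087773 1.42300372]
```

```bash
python3 -m handwheel '[{"gripper":1,"dx":0,"dy":0,"dz":0,"twist":0.01},{"gripper":1,"dx":0,"dy":0,"dz":0,"twist":0.01}]' 60
python3 -c "
from h import *
go([.5306,.230,.081]);print(readout.get_state()['moment'],readout.get_state()['effort'][5])"
```

```text
t: 11.0
ee_pos: [0.5305, 0.2313, 0.0829]
orientation: [-0.0, 0.996, 0.085, -0.0]
force: [-8.1, 3.6, 5.8]
gripper_width: 0.107
grasp_force: 105.2
t 11.0 pos [0.5305 0.2313 0.0829] yaw 9.75 j [0.37 0.   1.83 0.   1.31 1.77] F [-8.1  3.6  5.8] w 0.107 shares [-0.001  0.011  0.016]
[0.48103877 1.219587   2.33819145] 0.7122390903532505
```

The moment jumps at yaw about 24° (0.4 → 2.3 N m), so the key is at its stop. Release, rise and check.

```bash
python3 -m handwheel '[{"gripper":-0.5,"dx":0,"dy":0,"dz":0,"twist":0},{"gripper":-0.5,"dx":0,"dy":0,"dz":0,"twist":0},{"gripper":-0.5,"dx":0,"dy":0,"dz":0,"twist":0},{"gripper":-0.5,"dx":0,"dy":0,"dz":-0.1,"twist":0},{"gripper":-0.5,"dx":0,"dy":0,"dz":-0.3,"twist":0},{"gripper":-0.5,"dx":0,"dy":0,"dz":-0.3,"twist":0},{"gripper":-1,"dx":0,"dy":0,"dz":-0.3,"twist":0},{"gripper":-1,"dx":0,"dy":0,"dz":-0.3,"twist":0}]' 60
python3 -c "
from h import *
go([.37,.15,.235])"
```

```text
t: 11.8
ee_pos: [0.5306, 0.2307, 0.2412]
orientation: [-0.0, 0.996, 0.084, 0.0]
force: [0.8, 0.2, 0.4]
gripper_width: 1.001
grasp_force: 0.0
t 11.8 pos [0.5306 0.2307 0.2412] yaw 9.68 j [ 0.37 -0.09  1.66 -0.    1.57  1.77] F [0.8 0.2 0.4] w 1.001 shares [-1.432  0.438  0.051]
```

```bash
python3 -m handwheel '[{"gripper":-1,"dx":-0.286,"dy":0.088,"dz":0,"twist":0},{"gripper":-1,"dx":-0.286,"dy":0.088,"dz":0,"twist":0},{"gripper":-1,"dx":-0.286,"dy":0.088,"dz":0,"twist":0},{"gripper":-1,"dx":-0.286,"dy":0.088,"dz":0,"twist":0},{"gripper":-1,"dx":-0.286,"dy":0.088,"dz":0,"twist":0},{"gripper":-1,"dx":-0.058,"dy":0.34,"dz":0,"twist":0},{"gripper":-1,"dx":-0.058,"dy":0.34,"dz":0,"twist":0},{"gripper":-1,"dx":-0.058,"dy":0.34,"dz":0,"twist":0},{"gripper":-1,"dx":-0.058,"dy":0.34,"dz":0,"twist":0},{"gripper":-1,"dx":-0.058,"dy":0.34,"dz":0,"twist":0},{"gripper":-1,"dx":-0.058,"dy":0.34,"dz":0,"twist":0},{"gripper":-1,"dx":-0.058,"dy":0.34,"dz":0,"twist":0}]' 60
python3 - <<'E'
from h import *
go([.4965,-.35,.2])
s=eyes.read_camera("side");t=eyes.read_camera("top")
# average several frames for low noise of the box region
for i in range(5): s=s.astype(float)+eyes.read_camera("side"); t=t.astype(float)+eyes.read_camera("top")
s=(s/6).astype(np.uint8)[:,:,::-1];t=(t/6).astype(np.uint8)[:,:,::-1]
cv2.imwrite("pics/s1.png",s);cv2.imwrite("pics/t1.png",t)
def crop(im,u,v,w,h,k): return cv2.resize(im[v:v+h,u:u+w],None,fx=k,fy=k,interpolation=cv2.INTER_CUBIC)
m=np.zeros((600,800,3),np.uint8)
m[:400,:400]=crop(s,395,235,40,40,10); m[:400,400:]=crop(t,390,215,40,40,10)
m[400:,:200]=crop(s,190,175,40,40,5); m[400:,400:600]=crop(t,208,210,40,40,5)
cv2.imwrite("pics/m2.png",m)
E
```

```text
t: 13.0
ee_pos: [0.3698, -0.1415, 0.2399]
orientation: [0.0, 0.996, 0.084, 0.001]
force: [1.4, 0.8, 0.7]
gripper_width: 1.003
grasp_force: 0.0
t 13.0 pos [ 0.3698 -0.1415  0.2399] yaw 9.67 j [-0.43 -0.53  2.   -0.    1.66  0.97] F [1.4 0.8 0.7] w 1.003 shares [0.749 1.89  0.335]
```

View pics/m2.png

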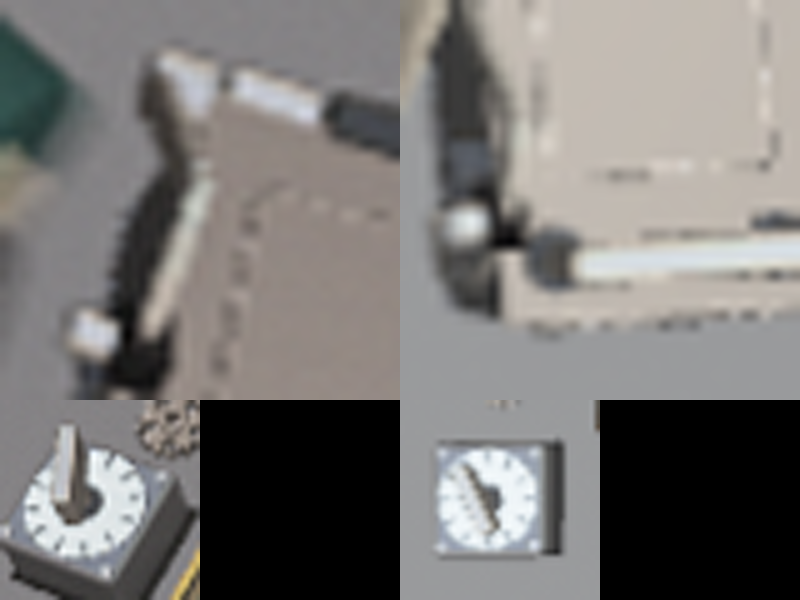

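Key wing now runs from (462,462) to (495,532) in the top half, yaw about +25°, matching the stop. Marker block is at mosaic side (140,360)/top (510,235) with a white knob. Now the handle, precisely.

```bash
python3 - <<'E'
from h import *
ends={}
for n,f,(u,v,w,h) in(("side","s1",(412,278,48,24)),("top","t1",(404,234,32,12))):
    im=cv2.imread(f"pics/{f}.png"); g=im[v:v+h,u:u+w].min(2).astype(int)
    m=(g>(175 if n=="side" else 205)).astype(np.uint8)
    k,l,st,c=cv2.connectedComponentsWithStats(m); i=1+np.argmax(st[1:,4]); ys,xs=np.where(l==i)
    P=np.c_[xs+u,ys+v].astype(np.float32); vx,vy,x0,y0=cv2.fitLine(P,cv2.DIST_L2,0,.01,.01).ravel()
    t=(P-[x0,y0])@[vx,vy]; s=1 if vx>0 else -1
    a=np.array([x0,y0])+np.array([vx,vy])*(t.min() if s>0 else t.max()); b=np.array([x0,y0])+np.array([vx,vy])*(t.max() if s>0 else t.min())
    ends[n]=(a,b); print(n,st[i],a,b)
    for z in(.122,.126): 
        A,B=onz(n,*a,z),onz(n,*b,z); print(z,A.round(4),B.round(4),"mid",((A+B)/2).round(4),"yaw",np.degrees(np.arctan2((B-A)[0],-(B-A)[1])).round(1))
for i in(0,1): print(tri(("side",*ends["side"][i]),("top",*ends["top"][i])))
E
```

```text
side [  5   4  36  15 120] [417.03943 282.88147] [452.14688 294.55838]
0.122 [ 0.496  -0.3147  0.122 ] [ 0.5004 -0.3886  0.122 ] mid [ 0.4982 -0.3516  0.122 ] yaw 3.4
0.126 [ 0.4946 -0.314   0.126 ] [ 0.499  -0.3875  0.126 ] mid [ 0.4968 -0.3508  0.126 ] yaw 3.4
top [ 4  5 25  4 54] [408.0084  241.11438] [432.02588 239.35272]
0.122 [ 0.4949 -0.3177  0.122 ] [ 0.4994 -0.3892  0.122 ] mid [ 0.4972 -0.3534  0.122 ] yaw 3.6
0.126 [ 0.4951 -0.3166  0.126 ] [ 0.4996 -0.3879  0.126 ] mid [ 0.4973 -0.3523  0.126 ] yaw 3.6
[ 0.49485372 -0.31523311  0.12629507]
[ 0.49947497 -0.38810984  0.1246807 ]
```

```bash
python3 -m handwheel '[{"gripper":-1,"dx":0,"dy":0,"dz":0,"twist":-0.0233},{"gripper":-1,"dx":0,"dy":0,"dz":0,"twist":-0.0233},{"gripper":-1,"dx":0,"dy":0,"dz":0,"twist":-0.0233},{"gripper":-1,"dx":0,"dy":0,"dz":0,"twist":-0.0233},{"gripper":-1,"dx":0,"dy":0,"dz":0,"twist":-0.0233},{"gripper":-1,"dx":0,"dy":0,"dz":0,"twist":-0.0233},{"gripper":-1,"dx":0,"dy":0,"dz":0,"twist":-0.0233},{"gripper":-1,"dx":0,"dy":0,"dz":0,"twist":-0.0233},{"gripper":-1,"dx":0,"dy":0,"dz":0,"twist":-0.0233},{"gripper":-1,"dx":0,"dy":0,"dz":0,"twist":-0.0233},{"gripper":-1,"dx":-0.3,"dy":0.159,"dz":0,"twist":0},{"gripper":-1,"dx":-0.3,"dy":0.159,"dz":0,"twist":0},{"gripper":-1,"dx":-0.3,"dy":0.159,"dz":0,"twist":0},{"gripper":-1,"dx":-0.3,"dy":0.159,"dz":0,"twist":0},{"gripper":-1,"dx":-0.3,"dy":0.159,"dz":0,"twist":0},{"gripper":-1,"dx":-0.3,"dy":0.159,"dz":0,"twist":0},{"gripper":-0.4,"dx":0,"dy":0,"dz":0,"twist":0},{"gripper":-0.4,"dx":0,"dy":0,"dz":0,"twist":0}]' 60
python3 -c "
from h import *
go([.4973,-.353,.122])"
```

```text
t: 15.4
ee_pos: [0.4982, -0.3482, 0.2378]
orientation: [-0.001, 0.685, 0.729, -0.0]
force: [-0.3, -0.2, 0.3]
gripper_width: 0.709
grasp_force: 0.0
t 15.4 pos [ 0.4982 -0.3482  0.2378] yaw 93.53 j [-0.65 -0.03  1.61  0.    1.56 -0.71] F [-0.3 -0.2  0.3] w 0.709 shares [-0.041 -0.008  0.965]
```

```bash
python3 -m handwheel '[{"gripper":-0.4,"dx":-0.02,"dy":-0.004,"dz":0.25,"twist":0},{"gripper":-0.4,"dx":-0.02,"dy":-0.004,"dz":0.25,"twist":0},{"gripper":-0.4,"dx":0,"dy":0,"dz":0.25,"twist":0},{"gripper":-0.4,"dx":0,"dy":0,"dz":0.21,"twist":0},{"gripper":-0.4,"dx":0,"dy":0,"dz":0,"twist":0},{"gripper":1,"dx":0,"dy":0,"dz":0,"twist":0},{"gripper":1,"dx":0,"dy":0,"dz":0,"twist":0},{"gripper":1,"dx":0,"dy":0,"dz":0,"twist":0},{"gripper":1,"dx":0,"dy":0,"dz":0,"twist":0},{"gripper":1,"dx":0,"dy":0,"dz":0,"twist":0},{"gripper":1,"dx":0,"dy":0,"dz":0,"twist":0}]' 60
python3 -c "
from h import *
go([.4973,-.353,.122])"
```

```text
t: 16.5
ee_pos: [0.4981, -0.3532, 0.1252]
orientation: [0.001, 0.685, 0.729, 0.0]
force: [2.6, 1.8, 5.9]
gripper_width: 0.11
grasp_force: 58.6
t 16.5 pos [ 0.4981 -0.3532  0.1252] yaw 93.54 j [-0.66  0.04  1.73  0.    1.37 -0.72] F [2.6 1.8 5.9] w 0.11 shares [ 0.002 -0.007  0.027]
```

```bash
python3 - <<'E'
from h import *
go([.4973,-.353,.122])
s=eyes.read_camera("side").astype(float);t=eyes.read_camera("top").astype(float)
for i in range(3): s+=eyes.read_camera("side");t+=eyes.read_camera("top")
s=(s/4).astype(np.uint8)[:,:,::-1];t=(t/4).astype(np.uint8)[:,:,::-1]
m=np.hstack([cv2.resize(x,None,fx=5,fy=5,interpolation=cv2.INTER_CUBIC) for x in (s[230:320,390:470],t[190:280,375:455])])
cv2.imwrite("pics/g1.png",m)
print(readout.get_state()["gripper_width"])
E
```

```text
t 16.5 pos [ 0.4981 -0.3532  0.1252] yaw 93.54 j [-0.66  0.04  1.73  0.    1.37 -0.72] F [2.6 1.8 5.9] w 0.11 shares [ 0.002 -0.007  0.027]
0.11216160778919038
```

View pics/g1.png

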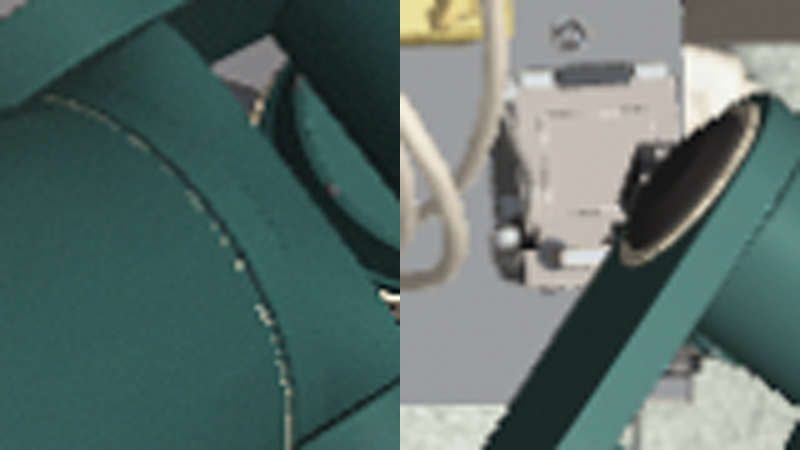

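The side view is blocked by the arm here (all teal); the top one still shows lid and marker knob at (508,238). So I'll measure the marked angle from the earlier clear averaged pictures.

```bash
python3 - <<'E'
from h import *
s=cv2.imread("pics/s1.png");t=cv2.imread("pics/t1.png")
a=cv2.resize(s[255:285,393:418],None,fx=16,fy=16,interpolation=cv2.INTER_CUBIC)
b=cv2.resize(t[222:252,388:413],None,fx=16,fy=16,interpolation=cv2.INTER_CUBIC)
m=np.hstack([a,b]); m=cv2.convertScaleAbs(m,alpha=1.4,beta=10)
for i in range(0,25,5):
    cv2.putText(m,str(393+i),(i*16,10),0,.35,(0,255,255));cv2.putText(m,str(388+i),(400+i*16,10),0,.35,(0,255,255))
cv2.imwrite("pics/mk.png",m)
E
```

```text
(no output)
```

View pics/mk.png

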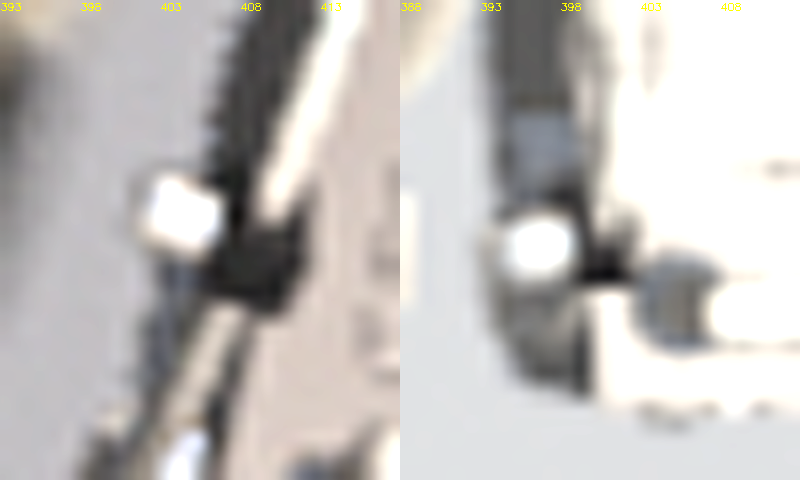

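The side half shows the block centred at (255,255) and the white knob at (180,213). In the top half the knob is at (540,247) and the block at (605,250). Casting these rays into the box frame.

```bash
python3 - <<'E'
from h import *
S=lambda x,y:("side",393+x/16-.5,255+y/16-.5); T=lambda x,y:("top",388+(x-400)/16-.5,222+y/16-.5)
c,s=np.cos(np.radians(3.5)),np.sin(np.radians(3.5)); R=np.array([[c,s],[-s,c]])
H=np.array([.497+.102*c,-.3518+.102*s,.08])
def bf(P): d=P-H; return np.r_[R@d[:2],d[2]]
def rep(n,P): p=bf(P);print(n,(p*1000).round(1),"r",round(1000*np.hypot(p[0],p[2]),1),"ang",round(np.arctan2(p[2],-p[0]),3))
def onplane(o,y):
    C,r=ray(*o); n=np.array([-s,c,0]); t=(y-n@(C-H))/(n@r); return C+r*t
print(H)
rep("knob",tri(S(180,213),T(540,247)))
for tx in((605,250),(605,240),(605,260)): rep("block tri",tri(S(255,255),T(*tx)))
for y in(.062,.068):
  for q in((255,255),(240,165),(310,190),(270,310),(205,270)): rep(f"side {q} y{y}",onplane(S(*q),y))
for y in (.062,.068,.075,.08): rep(f"knob side y{y}",onplane(S(180,213),y))
for y in (.062,): rep("block top y62",onplane(T(605,255),y))
E
```

```text
[ 0.59880975 -0.34557305  0.08      ]
knob [-86.5  73.6  65.2] r 108.3 ang 0.646
block tri [-88.   62.3  63.6] r 108.6 ang 0.625
block tri [-86.5  61.4  59.5] r 104.9 ang 0.602
block tri [-89.6  63.1  67.6] r 112.2 ang 0.647
side (255, 255) y0.062 [-85.1  62.   54.8] r 101.3 ang 0.572
side (240, 165) y0.062 [-63.   62.   26.3] r 68.3 ang 0.396
side (310, 190) y0.062 [-85.4  62.   84.6] r 120.2 ang 0.78
side (270, 310) y0.062 [-99.   62.   75.3] r 124.4 ang 0.65
side (205, 270) y0.062 [-75.8  62.   17.4] r 77.8 ang 0.225
side (255, 255) y0.068 [-98.6  68.   91.8] r 134.7 ang 0.75
side (240, 165) y0.068 [-77.6  68.   64.7] r 101.0 ang 0.695
side (310, 190) y0.068 [-98.9  68.  120.1] r 155.6 ang 0.882
side (270, 310) y0.068 [-111.8   68.   111.3] r 157.7 ang 0.783
side (205, 270) y0.068 [-89.8  68.   56.2] r 105.9 ang 0.559
knob side y0.062 [-56.6  62.  -16.4] r 59.0 ang -0.282
knob side y0.068 [-71.5  68.   24.1] r 75.5 ang 0.325
knob side y0.075 [-88.9  75.   71.3] r 114.0 ang 0.676
knob side y0.08 [-101.3   80.   105. ] r 145.9 ang 0.803
block top y62 [-88.6  62.   67.1] r 111.1 ang 0.649
```

Estimates of the marked angle run 0.60–0.65. Lift to about 0.60 first, then compare the pointer with the nose in the top view.

```bash
python3 -m handwheel '[{"gripper":1,"dx":0,"dy":0.02,"dz":-0.041,"twist":0},{"gripper":1,"dx":0,"dy":0.02,"dz":-0.041,"twist":0},{"gripper":1,"dx":0,"dy":0.02,"dz":-0.041,"twist":0},{"gripper":1,"dx":0,"dy":0.026,"dz":-0.0375,"twist":0},{"gripper":1,"dx":0,"dy":0.026,"dz":-0.0375,"twist":0},{"gripper":1,"dx":0,"dy":0.026,"dz":-0.0375,"twist":0},{"gripper":1,"dx":0,"dy":0,"dz":0,"twist":0},{"gripper":1,"dx":0,"dy":0,"dz":0,"twist":0}]' 80
python3 -c "
from h import *
go([.4973,-.353,.122])"
```

```text
t: 17.7
ee_pos: [0.5123, -0.3523, 0.1521]
orientation: [-0.001, 0.685, 0.728, -0.001]
force: [-16.7, -1.0, 3.6]
gripper_width: 0.106
grasp_force: 78.7
t 17.7 pos [ 0.5123 -0.3523  0.1521] yaw 93.5 j [-0.64  0.05  1.67 -0.    1.43 -0.7 ] F [-16.7  -1.    3.6] w 0.106 shares [ 0.002 -0.125  0.251]
```

```bash
python3 -m handwheel '[{"gripper":1,"dx":0,"dy":0.02,"dz":-0.034,"twist":0},{"gripper":1,"dx":0,"dy":0.025,"dz":-0.034,"twist":0},{"gripper":1,"dx":0,"dy":0.025,"dz":-0.034,"twist":0},{"gripper":1,"dx":0,"dy":0.032,"dz":-0.028,"twist":0},{"gripper":1,"dx":0,"dy":0.032,"dz":-0.028,"twist":0},{"gripper":1,"dx":0,"dy":0.032,"dz":-0.028,"twist":0},{"gripper":1,"dx":0,"dy":0,"dz":0,"twist":0},{"gripper":1,"dx":0,"dy":0,"dz":0,"twist":0}]' 80
python3 - <<'E'
from h import *
go([.4973,-.353,.122])
t=eyes.read_camera("top").astype(float)
for i in range(7): t+=eyes.read_camera("top")
t=(t/8).astype(np.uint8)[:,:,::-1]; cv2.imwrite("pics/t2.png",t); t0=cv2.imread("pics/t1.png")
a=cv2.resize(t[195:255,388:438],None,fx=8,fy=8,interpolation=cv2.INTER_CUBIC)
b=cv2.resize(t[222:252,388:413],None,fx=16,fy=16,interpolation=cv2.INTER_CUBIC)
m=cv2.convertScaleAbs(np.hstack([a,b]),alpha=1.3,beta=10)
cv2.imwrite("pics/l1.png",m)
E
```

```text
t: 18.5
ee_pos: [0.5324, -0.3512, 0.1743]
orientation: [-0.001, 0.685, 0.728, -0.001]
force: [-13.9, -2.4, 1.4]
gripper_width: 0.103
grasp_force: 78.9
t 18.5 pos [ 0.5324 -0.3512  0.1743] yaw 93.49 j [-0.62  0.07  1.61 -0.    1.46 -0.68] F [-13.9  -2.4   1.4] w 0.103 shares [ 0.003 -0.291  0.437]
```

View pics/l1.png

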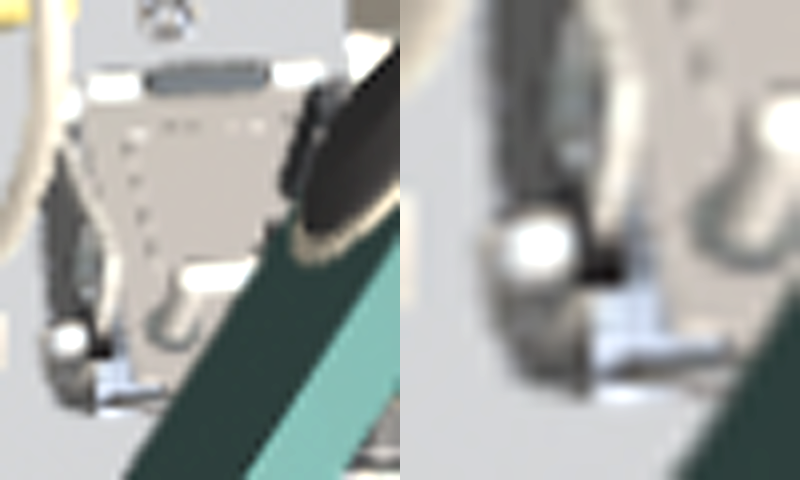

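The lid is up; the nose/block is dark at (605,262) in the right half with the knob at (538,247), and the arc's bright rim runs down to it. The pointer isn't clearly separable. Let me get numbers from the raw pixels.

```bash
python3 - <<'E'
from h import *
s=cv2.imread("pics/s1.png");t=cv2.imread("pics/t1.png");t2=cv2.imread("pics/t2.png")
print("side rows 262-277 cols 400-414");print(s[262:278,400:415].max(2))
print("top rows 228-243, cols 392-406");print(t[228:244,392:407].max(2));print("now");print(t2[228:244,392:407].max(2))
E
```

```text
side rows 262-277 cols 400-414
[[133 132 133 132 134 114  60  42  44  44 102 171 191 169 144]
 [134 134 133 133 134 128  87  42  46  46 130 190 177 153 144]
 [135 133 132 135 134 112  53  41  39  63 146 193 168 145 147]
 [133 127 120 121 115  94  49  25  36 104 173 186 156 148 146]
 [133 112 132 188 165  99  33  19  34 133 195 162 126 149 145]
 [135 111 148 209 198 184 138  28  48 138 178 115 103 149 149]
 [126 126 166 208 211 211 162  17  43 115 129  58 104 150 147]
 [124 126 161 187 196 190 128  27  42  50  49  34 106 153 148]
 [132 122 111 118 150 141  54  25  30  32  41  40 106 153 150]
 [133 132 102  67  82  62  24  27  28  30  29  33 104 151 150]
 [133 138 105  61  72  42  21  24  27  24  21  64 127 153 150]
 [135 137 114  76  72  49  43  34  21  22  30 100 151 151 150]
 [134 125  95  74  61  65 123 135  77  49  71 129 151 151 149]
 [136 108  68  69  51  92 144 129  93 130 143 147 152 147 149]
 [135 110  70  70  68 121 150  97  91 147 152 150 150 149 149]
 [136 110  66  69  92 144 132  66 105 154 149 150 149 150 150]]
top rows 228-243, cols 392-406
[[146 113  71  55  60  58  67
[... 1292 characters left out ...]
9 149]
 [158 135  85  60  60  53  44  70 139 184 148 137 150 149 141]
 [159 145 102  60  60  47  32  56 141 169 128 131 149 149 116]
 [158 136  86 101 127 125  86  48 154 147 115 129 146 136 103]
 [152 142 138 178 207 207 150  51 112 105  95 108 139 145 102]
 [142 125 140 190 221 226 165  51  53  56  89 116 141 150 112]
 [146 116 133 173 192 186 126  45  27  28  83 107 134 150 143]
 [149 114 100 125 129 115  77  29  26  30 106 130 137 148 149]
 [149 113  80  82  76  73  85 119 141 155 163 168 138 143 149]
 [156 121  77  78  80  77 107 120 170 184 174 175 137 142 149]
 [158 130  88  84  84  91 102  94 156 179 174 176 141 150 169]
 [158 153 113  73  74  83  78  72 176 192 176 178 173 155 149]]
```

```bash
python3 - <<'E'
from h import *
c,s=np.cos(np.radians(3.5)),np.sin(np.radians(3.5)); R=np.array([[c,s],[-s,c]])
for hx in(.497,.498):
  H=np.array([hx+.102*c,-.3518+.102*s,.08])
  def rep(n,P): d=P-H;p=np.r_[R@d[:2],d[2]];print(n,(p*1000).round(1),"r",round(1000*np.hypot(p[0],p[2]),1),"ang",round(np.arctan2(p[2],-p[0]),3))
  rep("block",tri(("side",408.4,269.3),("top",399.6,236.1)))
  rep("b v",tri(("side",408.4,269.3),("top",399.6,236.6)));rep("b v",tri(("side",408.4,269.8),("top",399.6,236.1)));rep("b u",tri(("side",408.4,269.3),("top",400.1,236.1)));rep("b u",tri(("side",407.9,269.3),("top",399.6,236.1)))
  # knob centroids from bright mask
  k=[]
  for n,f,(u0,v0,u1,v1) in(("side","s1",(401,265,407,271)),("top","t1",(394,234,400,240))):
    w=np.clip(cv2.imread(f"pics/{f}.png")[v0:v1,u0:u1].max(2).astype(float)-110,0,None); vv,uu=np.mgrid[v0:v1,u0:u1]
    k.append((n,(w*uu).sum()/w.sum(),(w*vv).sum()/w.sum()))
  print(k);rep("knob",tri(*k))
  p=(np.array(readout.get_state()['ee_pos'])-[0,0,.005])-H; q=R@p[:2]; print("lid now",np.arctan2(p[2],-q[0])-.3737,np.hypot(p[2],q[0]))
# rim points: top end / tick check of the arc plane
E
```

```text
block [-85.   63.   61.3] r 104.8 ang 0.625
b v [-86.2  63.7  64.6] r 107.7 ang 0.643
b v [-85.1  62.4  58.7] r 103.4 ang 0.604
b u [-85.2  62.5  62.2] r 105.5 ang 0.631
b u [-85.1  63.5  61. ] r 104.7 ang 0.622
[('side', np.float64(403.6814868804665), np.float64(267.8112244897959)), ('top', np.float64(396.1408866995074), np.float64(236.93300492610837))]
knob [-86.5  73.8  64.9] r 108.1 ang 0.644
lid now 0.5551114917437923 0.11140535078281628
block [-86.   63.1  61.3] r 105.6 ang 0.619
b v [-87.2  63.8  64.6] r 108.5 ang 0.637
b v [-86.1  62.5  58.7] r 104.2 ang 0.599
b u [-86.2  62.5  62.2] r 106.3 ang 0.626
b u [-86.1  63.5  61. ] r 105.5 ang 0.616
[('side', np.float64(403.6814868804665), np.float64(267.8112244897959)), ('top', np.float64(396.1408866995074), np.float64(236.93300492610837))]
knob [-87.5  73.8  64.9] r 108.9 ang 0.638
lid now 0.5479741715911661 0.11200587306988746
```

```bash
python3 - <<'E'
from h import *
c,s=np.cos(np.radians(3.5)),np.sin(np.radians(3.5))
H=np.array([.4975+.102*c,-.3518+.102*s,.08])
def W(r,a,y): x,z=-r*np.cos(a),r*np.sin(a); return H+[c*x-s*y,s*x+c*y,z]
for r in(90,70,105):
  for a in(0,.55,.58,.62,.66): print(r,a,proj("top",W(r/1000,a,.062)).round(1),end=" ")
  print()
E
python3 -m handwheel '[{"gripper":1,"dx":0,"dy":0.022,"dz":-0.027,"twist":0},{"gripper":1,"dx":0,"dy":0.022,"dz":-0.027,"twist":0},{"gripper":1,"dx":0,"dy":0,"dz":0,"twist":0},{"gripper":1,"dx":0,"dy":0,"dz":0,"twist":0}]' 80
python3 - <<'E'
from h import *
t=eyes.read_camera("top").astype(float)
for i in range(9): t+=eyes.read_camera("top")
t=(t/10).astype(np.uint8)[:,:,::-1]; cv2.imwrite("pics/t3.png",t)
go([.5,-.35,.17]);print(t[220:240,394:405].max(2));print(cv2.imread("pics/t2.png")[220:234,394:405].max(2))
c,s=np.cos(np.radians(3.5)),np.sin(np.radians(3.5)); R=np.array([[c,s],[-s,c]])
H=np.array([.4975+.102*c,-.3518+.102*s,.08])
p=(np.array(readout.get_state()['ee_pos'])-[0,0,.005])-H; q=R@p[:2]; print("lid now",np.arctan2(p[2],-q[0])-.3737,np.hypot(p[2],q[0]))
E
```

```text
90 0 [[395.1 237.1]] 90 0.55 [[398.4 233. ]] 90 0.58 [[398.5 232.5]] 90 0.62 [[398.7 231.8]] 90 0.66 [[398.9 231.1]] 
70 0 [[394.6 230.5]] 70 0.55 [[397.1 227.1]] 70 0.58 [[397.2 226.7]] 70 0.62 [[397.3 226.2]] 70 0.66 [[397.5 225.6]] 
105 0 [[395.5 242. ]] 105 0.55 [[399.3 237.5]] 105 0.58 [[399.5 236.9]] 105 0.62 [[399.7 236.1]] 105 0.66 [[399.9 235.3]] 
t: 19.3
ee_pos: [0.5387, -0.3503, 0.1798]
orientation: [-0.001, 0.685, 0.729, -0.0]
force: [-2.7, -1.4, -12.8]
gripper_width: 0.103
grasp_force: 78.8
t 19.8 pos [ 0.539  -0.3503  0.1801] yaw 93.54 j [-0.62  0.07  1.6   0.    1.47 -0.68] F [  2.5   0.2 -19.4] w 0.106 shares [ 0.022 -0.324  0.084]
[[ 59  60  62  74 123 154 144 139 145 144 145]
 [ 59  60  59  68  91 149 156 139 144 144 144]
 [ 59  60  60  58  71 124 158 156 145 144 145]
 [ 59  60  60  58  94 116 154 167 150 144 144]
 [ 59  60  55  55  96 104 127 152 149 144 145]
 [ 60  60  51  69  93  90 118 162 160 145 144]
 [ 59  59  52  76  93  87  98 156 169 150 144]
 [ 70  60  55  73  92  93  86 166 188 157 145]
 [ 75  60  59  64  89  95  83 175 186 151 145]
 [ 64  60  60  56  80
[... 501 characters left out ...]
9  60  62  74 123 156 156 150 149 149 149]
 [ 59  60  60  68  91 149 167 153 149 150 149]
 [ 59  60  60  58  71 123 162 160 149 149 149]
 [ 59  60  60  58  94 116 153 168 153 149 150]
 [ 59  59  60  60 102 109 127 158 156 150 150]
 [ 60  60  59  65 103 108 120 164 164 149 149]
 [ 60  60  57  74  98  98  99 156 170 154 150]
 [ 70  60  51  73  93  91  85 166 189 161 149]
 [ 75  59  52  76  98  94  82 175 192 159 149]
 [ 64  60  54  79  92  90  96 180 189 156 149]
 [ 69  60  59  73  86  92 105 180 184 154 149]
 [ 63  60  60  61 109 119 110 181 170 143 149]
 [ 68  60  60  51  78  92 122 188 163 139 151]
 [ 85  60  60  53  44  70 139 184 148 137 150]]
lid now 0.630607378812218 0.11272721933301279
```

```bash
python3 -m handwheel '[{"gripper":1,"dx":0,"dy":0.006,"dz":0.012,"twist":0},{"gripper":1,"dx":0,"dy":0,"dz":0,"twist":0},{"gripper":1,"dx":0,"dy":0,"dz":0,"twist":0},{"gripper":1,"dx":0,"dy":0,"dz":0,"twist":0}]' 80
python3 - <<'E'
from h import *
t=eyes.read_camera("top").astype(float)
for i in range(9): t+=eyes.read_camera("top")
t=(t/10).astype(np.uint8)[:,:,::-1]; cv2.imwrite("pics/t4.png",t); go([.5,-.35,.17])
f=[cv2.imread(f"pics/{n}.png") for n in("t1","t2","t4")]
a=np.hstack([cv2.convertScaleAbs(cv2.resize(x[216:244,390:409],None,fx=14,fy=14,interpolation=cv2.INTER_LANCZOS4),alpha=1.6) for x in f])
b=np.hstack([cv2.resize(x[195:245,388:432],None,fx=4,fy=4,interpolation=cv2.INTER_CUBIC) for x in f])
m=np.zeros((600,a.shape[1],3),np.uint8); m[:392]=a; m[394:594,:b.shape[1]]=b
cv2.imwrite("pics/cmp.png",m)
E
```

```text
t: 20.2
ee_pos: [0.5394, -0.3503, 0.1802]
orientation: [-0.0, 0.685, 0.729, -0.0]
force: [-6.4, 4.5, -6.4]
gripper_width: 0.104
grasp_force: 79.4
t 20.7 pos [ 0.5394 -0.3503  0.1802] yaw 93.53 j [-0.62  0.07  1.6  -0.    1.47 -0.68] F [-7.5  5.3 -6. ] w 0.103 shares [ 0.023 -0.327  0.085]
```

View pics/cmp.png

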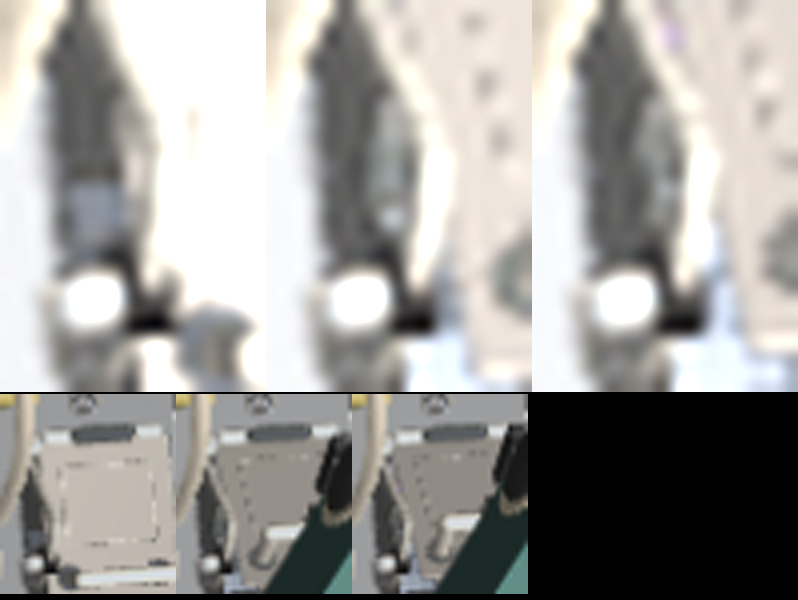

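Panels show the lid up, the grey pointer at (390,200)/(660,190) beside the arc and the dark nose just below, at about (400,260)/(665,260). Check the lid angle through the handle bar in the images.

```bash
python3 - <<'E'
from h import *
c,s=np.cos(np.radians(3.5)),np.sin(np.radians(3.5))
H=np.array([.4975+.102*c,-.3518+.102*s,.08])
def bar(th,y): a=.3737+th; x,z=-.10956*np.cos(a),.10956*np.sin(a)+.005; return H+[c*x-s*y,s*x+c*y,z]
def obs(f,lo,hi,cols):
    g=cv2.imread(f"pics/{f}.png").min(2).astype(float); out=[]
    for u in cols:
        col=g[lo:hi,u]; w=np.clip(col-(col.max()*.5+col.min()*.5),0,None); out.append((w*np.arange(lo,hi)).sum()/w.sum())
    return np.array(out)
for f,lo,hi,ths in(("t1",236,246,(0,)),("t2",224,234,(.5,.53,.56,.59)),("t4",221,232,(.57,.6,.63,.66))):
    cols=[413,414,415,416]; r=obs(f,lo,hi,cols); print(f,r.round(2),r.mean().round(2))
    for th in ths:
        P=proj("top",np.array([bar(th,y) for y in np.linspace(-.03,.03,61)])); print("  ",th,np.interp(414.5,P[:,0],P[:,1]).round(2))
E
```

```text
t1 [240.79 240.81 240.83 240.64] 240.77
   0 240.89
t2 [229.27 229.17 229.14 229.15] 229.18
   0.5 230.18
   0.53 229.28
   0.56 228.35
   0.59 227.39
t4 [226.97 226.86 226.78 226.66] 226.82
   0.57 228.03
   0.6 227.07
   0.63 226.08
   0.66 225.07
```

```bash
python3 - <<'E'
from h import *
from scipy.optimize import least_squares
c,s=np.cos(np.radians(3.5)),np.sin(np.radians(3.5))
H=np.array([.4972+.102*c,-.3518+.102*s,.08])
def W(r,a,y): x,z=-r*np.cos(a),r*np.sin(a); return H+[c*x-s*y,s*x+c*y,z]
for n,o in(("block",((408.4,269.3),(399.6,236.1))),("knob",((403.68,267.81),(396.14,236.93)))):
  for r in(.102,.104,None):
    f=lambda p:np.r_[proj("side",W(r or p[2],p[0],p[1]))[0]-o[0],proj("top",W(r or p[2],p[0],p[1]))[0]-o[1]]
    q=least_squares(f,[.6,.065,.102],x_scale=[.1,.01,.01]); print(n,r,q.x.round(3),q.fun.round(2))
E
```

```text
block 0.102 [0.599 0.063 0.102] [ 0.2   0.2  -0.38 -0.33]
block 0.104 [0.616 0.063 0.102] [ 0.21  0.07 -0.32 -0.06]
block None [0.624 0.063 0.105] [ 0.21  0.01 -0.28  0.07]
knob 0.102 [0.592 0.073 0.102] [ 0.12  0.4  -0.4  -0.79]
knob 0.104 [0.609 0.073 0.102] [ 0.13  0.28 -0.33 -0.52]
knob None [0.643 0.074 0.108] [ 0.14  0.01 -0.19  0.05]
```

Marked angle ≈ 0.61 ± 0.015; the lid measures 0.605. Check it holds steady, then hand in.

```bash
python3 -m handwheel '[{"gripper":1,"dx":0,"dy":0.003,"dz":-0.002,"twist":0},{"gripper":1,"dx":0,"dy":0,"dz":0,"twist":0},{"gripper":1,"dx":0,"dy":0,"dz":0,"twist":0},{"gripper":1,"dx":0,"dy":0,"dz":0,"twist":0},{"gripper":1,"dx":0,"dy":0,"dz":0,"twist":0},{"gripper":1,"dx":0,"dy":0,"dz":0,"twist":0},{"gripper":1,"dx":0,"dy":0,"dz":0,"twist":0},{"gripper":1,"dx":0,"dy":0,"dz":0,"twist":0}]' 80
python3 - <<'E'
from h import *
t=sum(eyes.read_camera("top").astype(float) for i in range(8))/8
g=t.min(2);r=[]
for u in(413,414,415,416):
    col=g[221:232,u]; w=np.clip(col-(col.max()+col.min())/2,0,None); r.append((w*np.arange(221,232)).sum()/w.sum())
print(np.mean(r)); go([.5,-.35,.17])
print(job.finish_job())
E
```

```text
t: 21.5
ee_pos: [0.5397, -0.3502, 0.1804]
orientation: [-0.0, 0.685, 0.729, -0.0]
force: [-7.3, 4.3, -5.1]
gripper_width: 0.099
grasp_force: 79.4
226.69642252436103
t 21.9 pos [ 0.5397 -0.3503  0.1805] yaw 93.54 j [-0.62  0.07  1.6  -0.    1.47 -0.68] F [-7.6  4.1 -6. ] w 0.103 shares [ 0.023 -0.33   0.087]
the job is handed in; nothing more can be done
None
```

I wound the timer to its stop, lifted the lid to about 0.61 rad and handed the job in at 21.9 s still holding it; my estimate of the marker's angle is 0.61 ± 0.015 rad, but I could not see the pointer meet the marker because the arm blocked the side camera.

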